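Fit a filter crucible to a suction flask

TASK

Set up the suction filter: nest the large rubber cone in the conical mouth of the clamped glass flask, then nest the white filter crucible in the grey sleeve in the cone, letting each centre itself. Press the crucible straight down, sleeve and all, until its foot lands on the hidden ledge in the cone, and keep about 15 N on it for two seconds so that it seals, never over 20 N because of the glass; then let go and leave everything else alone.

Things in the scene. Friction and masses are not known exactly. Their poses are not given: they have to be found in the camera images.
- cone_center (a point): Centre, half-way up (25 mm), of the larger of two loose black rubber cones, on its narrow end, open at the top, soft grey sleeve inside. 50 mm high, about 85 g. Bottom 28 mm wide, tapering out (1 mm radius per 2.77 mm height) to 54 mm at 36 mm height; above that a straight band 54 mm wide, 14 mm high, to grip. z = its axis, up.
- sleeve_rim (a point): Centre of the upper rim of the soft grey sleeve in the large cone, 10 to 14 mm above the cone's top. Bore 37 mm wide at the rim, 24 mm at the lower end 26 mm below; taper as the crucible's. Pushed at 7 to 9 N it slides down stiffly (about 5 mm/s at 13 N) and stays put. After 1 to 14 mm the crucible's foot meets a hard ledge in the cone: its height differs each time and cannot be seen.
- crucible_center (a point): Centre, half-way up (24 mm), of the loose white porcelain filter crucible, on its narrow end, 48 mm high, about 60 g. Bottom 24 mm wide, tapering out to 42 mm at 36 mm height, then a straight rim 42 mm wide, 12 mm high, to grip; wall 2.5 mm, hollow above 26 mm. z = its axis, up. Nested, its bottom lies about 26 mm below the sleeve's rim.
- flask_mouth (a point): Centre of the upper rim of the flask's open conical mouth, 138 mm above the desk; z up. Bore 44 mm wide at the rim, tapering like the large cone to 31 mm at 18 mm below, then a straight neck; rim 50 mm outside. The large cone nests with its bottom about 22 mm below this rim, its top about 28 mm above it. Glass and porcelain bear a push of 20 N.
- flask: Glass filter flask, 87 mm wide, fixed: clamped by its neck in a low steel stand with a grey foot plate. Origin on the desk under the flask's axis, z up. The stand's rod (10 mm thick, 195 mm tall) stands 105 mm from the axis along +x; a hose nozzle sticks out to 60 mm along +y at 92 mm height.
- small_cone: Smaller spare rubber cone of the same set, not needed: 36 mm wide, 31 mm high, no sleeve, loose. Origin at the centre of its underside.
- timer: White kitchen-type timer with a red knob, 62x62x43 mm, loose, a bystander. Origin under its centre.
- reagent_2: White bottle with a blue cap, 48 mm wide, 96 mm high, loose, a bystander. Origin under its centre.
- reagent_1: Brown bottle with a black cap, 58 mm wide, 109 mm high, loose, a bystander. Origin under its centre.
Things that resemble listed ones, but are neither listed nor needed, are in the scene too. What is shaped like the part that bears crucible_center but green or yellow is not meant. What is shaped like the part that bears cone_center but purple is not meant.

How it is judged (in metres and radians):
On the way, in this order (a step that is already met when the one before it is completed fails the run):
1. the large rubber cone is nested in the flask's mouth, centred, upright and down in its taper (horizontal distance between cone_center and flask_mouth below 0.004 m and z of cone_center in the frame of flask_mouth below 0.006 m and angle between cone_center's own z axis and vertical below 0.09 rad), for 0.2 s.
2. then the crucible, nested in the sleeve, is kept pressed on the ledge in the cone for 1.5 s (over 3 N on the ledge, besides the 8 N that the sleeve takes) (all of step 1 and horizontal distance between crucible_center and cone_center below 0.004 m and z of crucible_center in the frame of sleeve_rim below 0.001 m and angle between crucible_center's own z axis and vertical below 0.09 rad and contact force between crucible and ledge above 3 N), for 1.5 s.
At the end, for the whole second after the job is handed in: Cone nested upright in the flask's mouth (axes within 4 mm, tilt under 5 deg, centre at most 6 mm above the glass rim); crucible nested upright in the sleeve (axes within 4 mm, tilt under 5 deg, centre at most 1 mm above the sleeve's rim), its foot within 1.5 mm of the ledge; all let go, at rest (all of step 1 and horizontal distance between crucible_center and cone_center below 0.004 m and z of crucible_center in the frame of sleeve_rim below 0.001 m and angle between crucible_center's own z axis and vertical below 0.09 rad and z of crucible_center in the frame of ledge_top below 0.0255 m and linear speed of each of crucible, rubber_cone below 0.01 m/s); the robot touches nothing.
It fails at once if the flask's glass mouth is overloaded (contact force of the cone, summed round the taper, over 31 N: a straight push of about 20 N) (contact force between rubber_cone and flask above 31 N).
It fails at once if the porcelain crucible is overloaded in the cone (contact force, summed round the taper, over 31 N: a straight push of about 20 N) (contact force between crucible and rubber_cone above 31 N).
It fails at once if the robot knocks against the flask or its stand with more than 12 N (contact force between the arm and flask above 12 N).
It fails at once if a bystander is shifted by more than 30 mm (distance of any of small_cone, timer, reagent_1, reagent_2 from where it was at the start of the episode above 0.03 m).
It also fails if it takes over 72 s, if anything falls off the work surface, if the arm or the gripper's body presses on something with over 40 N, if the wrist force passes 120 N, or if a joint passes its speed limit or range.

ROBOT

A 7-joint arm with a two-finger parallel gripper is mounted at the origin on the work surface; the furniture and walls round the work are solid. World frame = base frame: x ahead of the robot, y to its left, z up, the work surface at z = 0. Lengths are in mm, angles in rad, forces in N, time in s.
With the tool pointing down it reaches from about 425 to 950 mm from the base axis. Payload 4.7 kg.
Tool frame: the origin (TCP) lies at the very end of the fingers, on their centre line; the grasp point (between the pads) lies behind it (arm.hold_point_z is the z of the grasp point in the tool frame, in mm); z points along the fingers, x is the direction in which the jaws open and shut, and the axes are right-handed (so a half turn about z gives the same grasp; the last joint's range is limited). The gripper opens to 85 mm and grips with 20 to 120 N. Pads are 22 mm wide; open, the fingers measure 114 mm over their backs; the gripper's body (76 mm by 85 mm) begins 54 mm behind the grasp point. The pads swing forward as they close: fully open they stand 13 mm farther back than shut.
Start: joints at [1.261, 0.469, -0.049, 1.532, 0.024, 1.141, -0.082], TCP at [187.105, -648.568, 231.335] pointing down, gripper open.
Joint ranges: [-2.59, 2.59], [-0.33, 1.99], [-1.39, 1.29], [0.1, 2.45], [-1.04, 4.18], [0.21, 1.99], [-2.66, 2.66]. Speed limits (rad/s): [2.57, 2.57, 3.14, 3.14, 3.14, 3.14, 3.14].

INTERFACE

Orientations are given as a unit quaternion [w, x, y, z].
In Python, from workcell import arm gives the robot as it stands.
- The arm moves only by the tool step_arm, never from a script. Its arguments are lists of equal length, an entry for each row: "jaw": the closure in counts, from 0 (fully open) to 255 (shut); "travel": the shift along the tool's x, y, z in cm, a list of three; "rot": the turn, a rotation vector about the tool's x, y, z in degrees, a list of three. A call has 1 to 8 rows; each row is the pose to reach, as a shift and turn from the pose measured when the call began, along the tool's axes at that moment; what a row does not reach only later rows make up. A row lasts 1/12 s, in which the tool goes at most 41.7 mm and 7.16 degrees, less where a joint would pass 70% of its speed; a pose out of reach is approached as far as the arm can. A call with a gripper value outside its range is refused whole. The fingers move at their own pace and stop on an object; "force" is the grip in N (left out, the last holds). Time passes only in rows, so rows that repeat a pose let the fingers close. It gives the time, the measured TCP pose, the force and the opening at its end, in the units of the state.
- arm.observe(): the state, without advancing time (a new reading comes with each control period).
- arm.snapshot(name): name is "side" or "top"; returns a dict with "img" (400x640x3 uint8, blue, green, red), "range_z" (400x640 float32, mm along the optical axis (not along the pixel's ray), 0 where there is no reading), "fx", "fy", "cx", "cy" (pixels), "dist" ([k1, k2, p1, p2, k3] as OpenCV has them; the pictures are not rectified), "rvec" (rotation vector, rad) and "tvec" (3), from world to camera coordinates, as OpenCV has them. Camera axes: x right, y down, z forward; pixel columns grow to the right and rows downward; lengths in mm; the calibration is good to about 2 mm. A picture is of the moment at which its call begins.
- arm.job_done(): hands the job in, once; it reports no verdict.
The state is a dict: "t": time; "joint_pos": joint angles; "qvel": joint speeds; "joint_torque": joint torques, N m; "eef_pos": TCP position; "tcp_rot": TCP orientation; "contact_force": force on the tool from outside, world axes, zero at the start; "moment": the same for the moment, N m; "grip_width": finger opening in mm.
Only numpy, scipy, OpenCV 4.12 (cv2) and the standard library are available. Lean on these libraries where they do the work, as an engineer would, in place of code of your own. Each camera call takes 0.05 s, during which the arm holds its last target.

## Working session

There is one attempt and no reset: what is moved stays moved. The work goes in short steps, Python scripts to look and compute and a tool call to move; the robot and the scene stay as the last step left them, time stands still between calls to the robot, and variables do not carry over. Pictures are saved under pics/ and viewed, and the job is handed in when it is done.

Besides the shell and the picture viewer there is one more tool, called as name(argument=value, ...) on one line, values as JSON. step_arm: Moves the arm, as the interface text tells. Its arguments: {"type":"object","properties":{"jaw":{"type":"array"},"travel":{"type":"array"},"rot":{"type":"array"},"force":{"type":"number"}},"required":["jaw","travel","rot"]}

```bash
ls; mkdir -p pics; python3 - <<'E'
from workcell import arm
import cv2,numpy as np
s=arm.observe();print(s, arm.hold_point_z)
for n in ("side","top"):
    d=arm.snapshot(n);cv2.imwrite(f"pics/{n}0.png",d["img"]);np.savez(f"pics/{n}0.npz",**d)
    print(n,d["fx"],d["fy"],d["cx"],d["cy"],d["dist"],d["rvec"],d["tvec"])
E
```

```text
pics
{'t': 0.0, 'joint_pos': array([ 1.2611062 ,  0.46947644, -0.04861033,  1.53371124,  0.02413497,
        1.14097618, -0.08227623]), 'qvel': array([9.50054836e-04, 1.28902239e-03, 7.47760703e-04, 1.41488435e-03,
       2.80249796e-05, 4.01176469e-05, 7.51696951e-04]), 'joint_torque': array([-1.82140120e-04, -5.10320807e+01, -4.68967727e-02, -2.37715977e+01,
        1.06513890e-02,  7.43722601e-03,  3.82521790e-06]), 'eef_pos': array([ 186.8998411 , -647.99814168,  230.23054106]), 'tcp_rot': array([-5.56890599e-04,  7.99122794e-01, -6.01167011e-01, -8.21059121e-04]), 'contact_force': array([ 0.34977398,  0.49729796, -0.14802753]), 'moment': array([0.01027852, 0.0148508 , 0.01384203]), 'grip_width': 85.5795832654596} -18.700000000000003
side 409.93726912803953 409.93726912803953 313.55755691347787 202.06290686344687 [-0.09685219  0.          0.          0.          0.        ] [ 1.96188017 -0.59663672  0.34774519] [-447.92109047  236.65611211 1223.99680091]
top 414.25034284077833 414.25034284077833 319.9731460834353 201.60381224074285 [0.03353184 0.         0.         0.         0.        ] [ 2.1268801  -2.10532627  0.21473098] [ -12.92813518  542.8141578  1063.97275067]
```

View pics/side0.png

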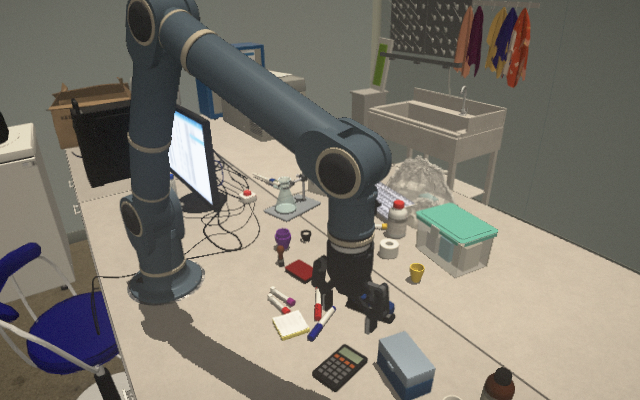

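View pics/top0.png

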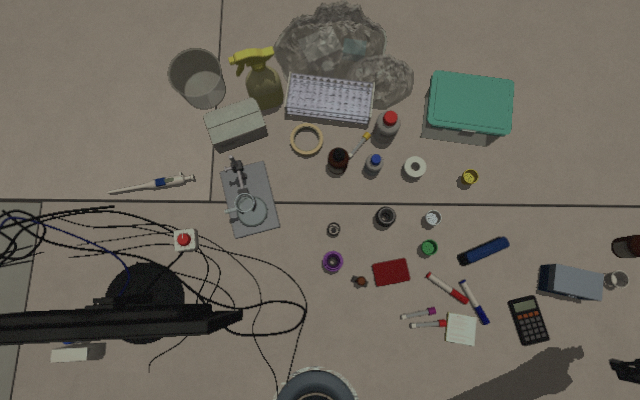

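```bash
cat > h.py <<'E'
import numpy as np,cv2
def load(f): return dict(np.load(f))
def K(d): return np.array([[d["fx"],0,d["cx"]],[0,d["fy"],d["cy"]],[0,0,1.]])
def ray(d,uv):
    uv=np.asarray(uv,float).reshape(-1,1,2)
    n=cv2.undistortPoints(uv,K(d),np.asarray(d["dist"],float)).reshape(-1,2)
    R=cv2.Rodrigues(np.asarray(d["rvec"],float))[0]
    o=-R.T@np.asarray(d["tvec"],float).ravel()
    return o,np.c_[n,np.ones(len(n))]@R
def plane(d,uv,z):
    o,v=ray(d,uv); return o+v*((z-o[2])/v[:,2:3])
def proj(d,p):
    return cv2.projectPoints(np.asarray(p,float).reshape(-1,1,3),d["rvec"],d["tvec"],K(d),np.asarray(d["dist"],float))[0].reshape(-1,2)
def deep(d,uv):
    uv=np.asarray(uv,int).reshape(-1,2); o,v=ray(d,uv)
    return o+v*d["range_z"][uv[:,1],uv[:,0]][:,None]
E
python3 - <<'E'
from h import *
t=load("pics/top0.npz")
o,_=ray(t,[[320,200]]);print("topcam",o); print("sidecam",ray(load("pics/side0.npz"),[[320,200]])[0])
c=t["img"][130:280,200:500];cv2.imwrite("pics/topz.png",cv2.resize(c[:,100:],None,fx=4,fy=4,interpolation=cv2.INTER_CUBIC)[:600,:800])
cv2.imwrite("pics/topzf.png",cv2.resize(c[:,:130],None,fx=4,fy=4,interpolation=cv2.INTER_CUBIC))
for n,uv,z in [("flask",(246,203),138),("cone",(386,216),50),("small",(333,229),31),("cruc",(432,218),48),("brown",(338,160),109),("white",(374,165),96),("timer",(186,240),43)]:
    print(n,plane(t,[uv],z),deep(t,[uv]))
s=load("pics/side0.npz")
print(proj(s,plane(t,[(386,216)],50)),proj(s,plane(t,[(432,218)],48)))
E
```

```text
topcam [ 319.46175289   -7.2305535  1150.9753552 ]
sidecam [ -158.54261353 -1080.12927671   750.32830989]
flask [[520.48636391 176.78077262 138.        ]] [[544.91171639 199.13893801  14.91914946]]
cone [[ 506.19293308 -185.52209427   50.        ]] [[ 514.13442421 -193.10465594    3.1766146 ]]
small [[472.02454737 -43.62099877  31.        ]] [[475.77152718 -44.51475707   3.4931294 ]]
cruc [[ 502.41653642 -309.2463564    48.        ]] [[ 506.59207672 -316.13920245   22.82701487]]
brown [[643.58860429 -53.50784379 109.        ]] [[647.89522067 -54.12272199  95.15545701]]
white [[ 634.81571389 -149.3174479    96.        ]] [[ 641.75946207 -152.4460454    72.77060032]]
timer [[437.08293075 348.88498719  43.        ]] [[437.16052076 349.11990244  42.26911275]]
[[337.42244585 242.69938115]] [[361.00801753 261.88501635]]
```

View pics/topz.png

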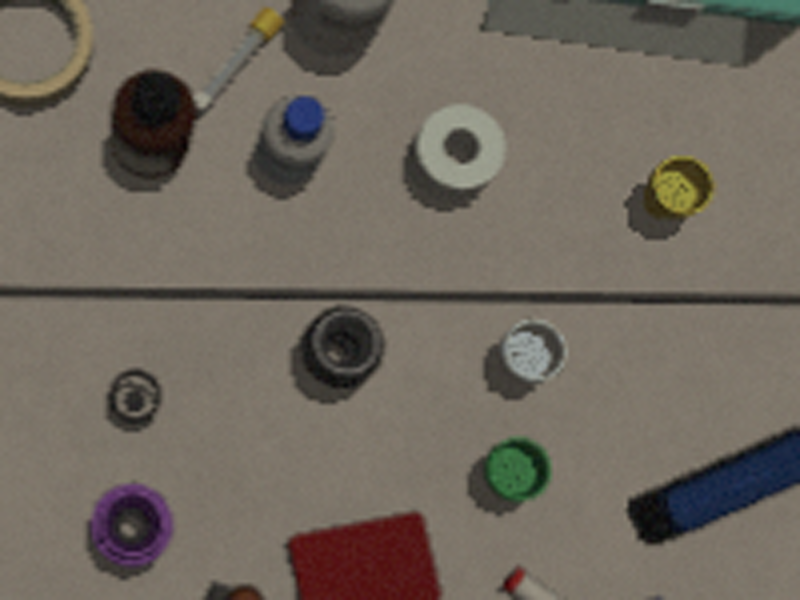

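View pics/topzf.png

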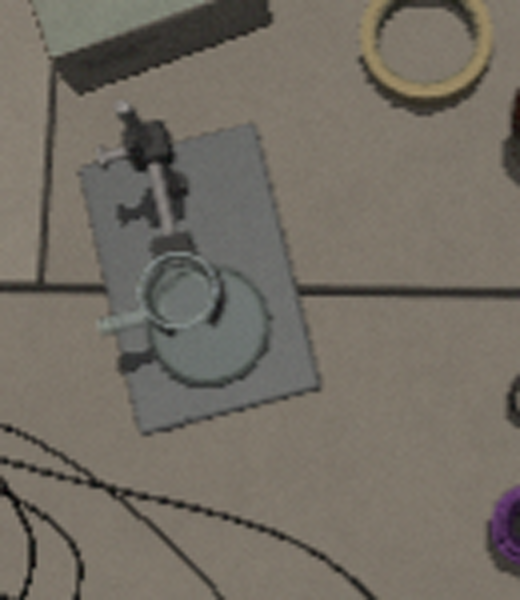

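```bash
cat >> h.py <<'E'
def tri(d1,p1,d2,p2):
    o1,v1=ray(d1,[p1]);o2,v2=ray(d2,[p2]);v1=v1[0]/np.linalg.norm(v1);v2=v2[0]/np.linalg.norm(v2)
    A=np.c_[v1,-v2];s=np.linalg.lstsq(A,o2-o1,rcond=None)[0]
    a=o1+s[0]*v1;b=o2+s[1]*v2;return (a+b)/2,np.linalg.norm(a-b)
def crop(d,x,y,w,h,f,name):
    cv2.imwrite(name,cv2.resize(d["img"][y:y+h,x:x+w],None,fx=f,fy=f,interpolation=cv2.INTER_CUBIC))
def Rt(q):
    from scipy.spatial.transform import Rotation as Ro
    return Ro.from_quat([q[1],q[2],q[3],q[0]]).as_matrix()
def go(s,target):  # cm along tool axes to world target TCP
    return Rt(s["tcp_rot"]).T@(np.asarray(target,float)-s["eef_pos"])/10
E
python3 - <<'E'
from h import *
from workcell import arm
t=load("pics/top0.npz");s=load("pics/side0.npz")
crop(s,255,160,80,60,10,"pics/sidef.png"); crop(t,225,180,50,45,12,"pics/topf.png")
print(go(arm.observe(),[480,0,330]))
print(Rt(arm.observe()["tcp_rot"]))
E
```

```text
[-54.1631168  -46.11832544  -9.8727317 ]
[[ 2.77115526e-01 -9.60836460e-01 -5.31328838e-04]
 [-9.60835064e-01 -2.77116029e-01  1.63896965e-03]
 [-1.72202154e-03  5.63354408e-05 -9.99998516e-01]]
```

View pics/sidef.png

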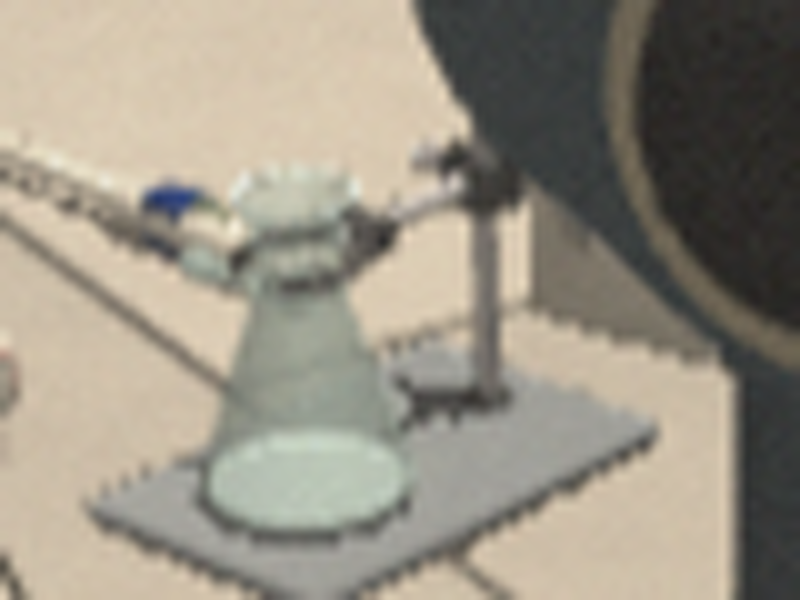

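View pics/topf.png

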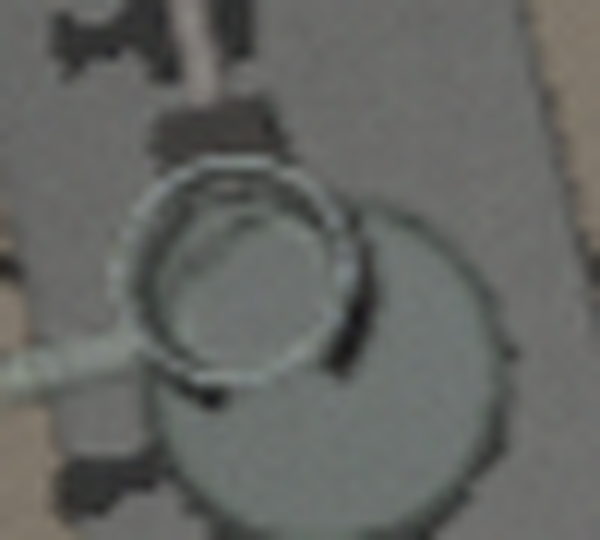

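```bash
python3 - <<'E'
from h import *
t=load("pics/top0.npz");s=load("pics/side0.npz")
pt=np.array([235,270])/12+.5/12-.5+[225,180]; ps=np.array([296,190])/10-.45+[255,160]
print(pt,ps,tri(t,pt,s,ps),plane(t,[pt],138),plane(s,[ps],138))
# base disc (dia 87) on desk
pt=np.array([326,372])/12-.46+[225,180]; ps=np.array([308,482])/10-.45+[255,160]
print(plane(t,[pt],8),plane(s,[ps],8))
a=t["img"][180:225,225:275].astype(int); 
# rim mask : bright greenish ring -> threshold on V
g=cv2.cvtColor(t["img"],cv2.COLOR_BGR2HSV)
print(g[202,232:260])
E
```

```text
[244.125      202.04166667] [284.15 178.55] (array([523.06325736, 180.86290263, 140.15794388]), np.float64(1.3666874657321109)) [[522.87194526 181.55077975 138.        ]] [[526.16250351 185.16250975 138.        ]]
[[524.92814961 183.47280392   8.        ]] [[529.91314009 194.66805505   8.        ]]
[[ 45   5 108]
 [ 30   7 107]
 [ 84   9 135]
 [ 78  11 118]
 [ 68  12  86]
 [ 90  15  67]
 [ 60  18  86]
 [ 60  13  95]
 [ 70  18  86]
 [ 60  11  89]
 [ 64  17 103]
 [ 66  12 110]
 [ 70   7 113]
 [ 78  11 112]
 [ 68   9 112]
 [ 78  11 113]
 [ 70   7 112]
 [ 78  11 114]
 [ 60  11 114]
 [ 78  11 117]
 [ 66  12 109]
 [ 94  14 130]
 [ 99  16 112]
 [ 10  13  59]
 [ 60  11  96]
 [ 85  14 113]
 [ 66  11 117]
 [ 73  15 117]]
```

step_arm(jaw=[0,0,0,0,0,0,0,0], travel=[[-3,-2.5,-3],[-6,-5,-6],[-9,-7.5,-9],[-12,-10,-9.5],[-15,-12.5,-9.5],[-18,-15,-9.5],[-21,-18,-9.5],[-24,-20.5,-9.5]], rot=[[0,0,0],[0,0,0],[0,0,0],[0,0,0],[0,0,0],[0,0,0],[0,0,0],[0,0,0]])

```text
t: 0.77
eef_pos: [313.6, -368.2, 325.7]
tcp_rot: [-0.0, 0.799, -0.601, -0.001]
contact_force: [1.3, -0.4, 0.5]
grip_width: 85.2
```

step_arm(jaw=[0,0,0,0,0,0,0,0], travel=[[-3.2,-2.6,0],[-6.4,-5.2,0],[-9.6,-7.8,0],[-12.8,-10.4,0],[-16,-13,0],[-19.2,-15.6,0],[-22.4,-18.2,0],[-25,-20,0]], rot=[[0,0,0],[0,0,0],[0,0,0],[0,0,0],[0,0,0],[0,0,0],[0,0,0],[0,0,0]])

```text
t: 1.43
eef_pos: [437.1, -69.1, 326.1]
tcp_rot: [-0.001, 0.8, -0.6, -0.001]
contact_force: [1.0, -1.1, 0.4]
grip_width: 85.3
```

```bash
python3 - <<'E'
from workcell import arm
from h import *
for n in ("side",):
    d=arm.snapshot(n);cv2.imwrite(f"pics/{n}1.png",d["img"]);np.savez(f"pics/{n}1.npz",**d)
    crop(d,310,215,80,60,10,"pics/side1z.png")
s=arm.observe();print(s["t"],s["eef_pos"],s["contact_force"])
E
```

```text
1.4833 [438.55667078 -62.88893132 326.42226777] [2.08925298 4.31752265 0.46663415]
```

View pics/side1.png

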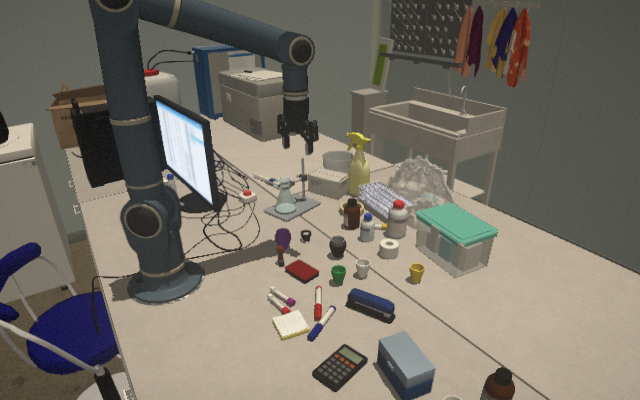

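View pics/side1z.png

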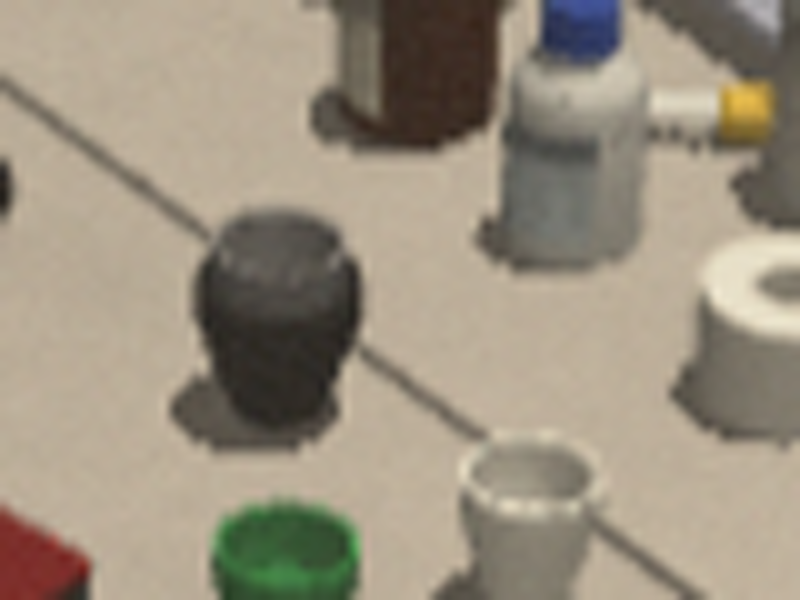

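```bash
python3 - <<'E'
from h import *
t=load("pics/top0.npz")
a=[cv2.resize(t["img"][y:y+32,x:x+32],None,fx=12,fy=12,interpolation=cv2.INTER_CUBIC) for x,y in((370,200),(416,202))]
b=np.clip(np.hstack(a).astype(float)*1.6,0,255)
cv2.imwrite("pics/topcc.png",b)
s=load("pics/side1.npz");crop(s,345,250,40,40,14,"pics/side1c.png")
E
```

```text
[ WARN:0@0.085] global loadsave.cpp:1063 imwrite_ Unsupported depth image for selected encoder is fallbacked to CV_8U.
```

View pics/topcc.png

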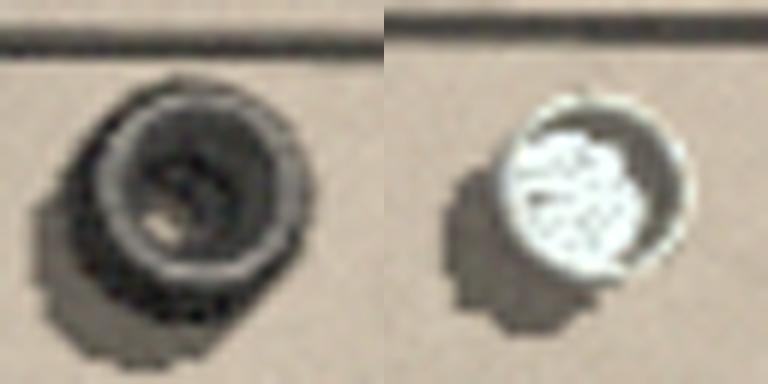

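View pics/side1c.png

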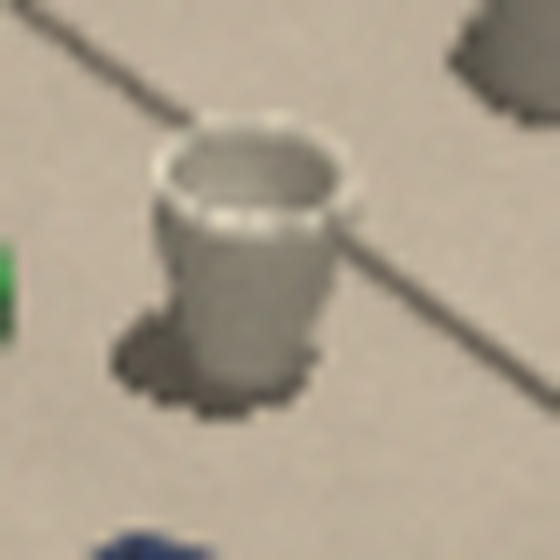

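```bash
python3 - <<'E'
from h import *
from workcell import arm
t=load("pics/top0.npz");s=load("pics/side1.npz")
def P(c,f,o): return (np.array(c)+.5)/f-.5+np.array(o)
st=P((202,187),12,(370,200)); ss=P((279,246),10,(310,215))
ct=P((214,188),12,(416,202)); cs=P((254,172),14,(345,250))
print("sleeve",tri(t,st,s,ss),plane(t,[st],62),plane(s,[ss],62))
print("cruc",tri(t,ct,s,cs),plane(t,[ct],48),plane(s,[cs],48))
o=arm.observe();print(o["eef_pos"],Rt(o["tcp_rot"]))
# depth points
m=deep(t,[(int(st[0]),y) for y in range(204,226)]);print(np.round(m[:,2]))
E
```

```text
sleeve (array([ 506.58056527, -184.61404749,   62.63953929]), np.float64(0.3567903200135302)) [[ 506.53077442 -184.62875426   62.        ]] [[ 507.3905971  -183.81246856   62.        ]]
cruc (array([ 504.93179794, -313.02096311,   49.18390967]), np.float64(1.1679501445371812)) [[ 504.61532361 -313.02746396   48.        ]] [[ 506.69229499 -311.82958122   48.        ]]
[438.55667078 -62.88893132 326.42226777] [[ 0.28836631 -0.95751872  0.00166296]
 [-0.95750869 -0.28835392  0.00539628]
 [-0.00468752 -0.00314841 -0.99998406]]
[-154.   -4.   -3.   58.   62.   56.   51.   45.   37.   23.   24.   24.
    3.   -4.   -1.   -2.   22.   40.   62.   59.   48.   46.]
```

```bash
python3 - <<'E'
from h import *
from workcell import arm
o=arm.observe();print(go(o,[506.6,-184.6,110]))
from scipy.spatial.transform import Rotation as Ro
print(np.degrees(Ro.from_matrix(Rt(o["tcp_rot"]).T@np.array([[.277,-.961,0],[-.961,-.277,0],[0,0,-1]])).as_rotvec()))
E
```

```text
[13.71752934 -2.93755135 21.58751838]
[-0.17879359  0.26964494  0.68076716]
```

step_arm(jaw=[0,0,0,0,0,0,0,0], travel=[[2.5,-0.5,3],[5,-1,6],[7.5,-1.6,9],[10,-2.1,12],[12,-2.6,15],[13.5,-2.9,18],[13.72,-2.94,20.5],[13.72,-2.94,21.5]], rot=[[0,0,0.7],[0,0,0.7],[0,0,0.7],[0,0,0.7],[0,0,0.7],[0,0,0.7],[-0.2,0.3,0.7],[-0.2,0.3,0.7]])

```text
t: 2.15
eef_pos: [504.2, -185.4, 106.8]
tcp_rot: [0.001, 0.798, -0.602, -0.003]
contact_force: [-0.3, 0.8, -0.3]
grip_width: 84.9
```

step_arm(jaw=[0,0,0], travel=[[0,0,0.3],[0,0,0.3],[0,0,0.3]], rot=[[0,0,0],[0,0,0],[0,0,0]])

```text
t: 2.4
eef_pos: [504.6, -185.1, 104.8]
tcp_rot: [0.001, 0.799, -0.602, -0.003]
contact_force: [0.3, 0.0, -0.4]
grip_width: 85.6
```

```bash
cat > st.py <<'E'
import sys
from h import *
from workcell import arm
from scipy.spatial.transform import Rotation as Ro
o=arm.observe();print(o["t"],o["eef_pos"].round(2),o["contact_force"].round(2),o["grip_width"])
if len(sys.argv)>3: print("cm",go(o,[float(x) for x in sys.argv[1:4]]).round(3))
print("rot",np.degrees(Ro.from_matrix(Rt(o["tcp_rot"]).T@np.array([[.277,-.961,0],[-.961,-.277,0],[0,0,-1]])).as_rotvec()).round(2))
E
python3 st.py 506.6 -184.6 26
```

```text
2.4 [ 504.6  -185.14  104.81] [ 0.29  0.04 -0.38] 85.57588404533487
cm [ 0.024 -0.247  7.88 ]
rot [ 0.29  0.16 -0.09]
```

step_arm(jaw=[0,0,0,0,0,0], travel=[[0.02,-0.25,1.5],[0.02,-0.25,3.2],[0.02,-0.25,5],[0.02,-0.25,6.6],[0.02,-0.25,7.8],[0.02,-0.25,7.88]], rot=[[0.3,0.1,0],[0.3,0.1,0],[0.3,0.1,0],[0.3,0.1,0],[0.3,0.1,0],[0.3,0.1,0]])

```text
t: 2.9
eef_pos: [506.1, -184.2, 25.5]
tcp_rot: [-0.0, 0.799, -0.602, -0.001]
contact_force: [0.2, 0.8, -0.3]
grip_width: 85.2
```

```bash
python3 st.py 506.6 -184.6 26; python3 - <<'E'
from workcell import arm
from h import *
a=[]
for n,(x,y) in (("side",(300,200)),("top",(345,175))):
    d=arm.snapshot(n);np.savez(f"pics/{n}2.npz",**d)
    a.append(cv2.resize(d["img"][y:y+80,x:x+80],None,fx=5,fy=5,interpolation=cv2.INTER_CUBIC))
cv2.imwrite("pics/g2.png",np.hstack(a))
E
```

```text
2.9 [ 506.14 -184.21   25.46] [ 0.23  0.83 -0.33] 85.17824122279214
cm [ 0.05  -0.033 -0.055]
rot [ 0.05  0.09 -0.07]
```

View pics/g2.png

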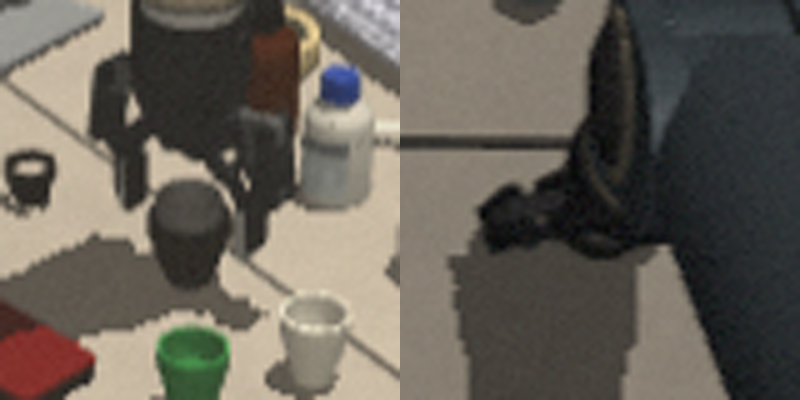

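step_arm(jaw=[80,140,200,200,200,200,200,200], travel=[[0,0,0],[0,0,0],[0,0,0],[0,0,0],[0,0,0],[0,0,0],[0,0,0],[0,0,0]], rot=[[0,0,0],[0,0,0],[0,0,0],[0,0,0],[0,0,0],[0,0,0],[0,0,0],[0,0,0]], force=30)

```text
t: 3.67
eef_pos: [508.3, -184.5, 28.3]
tcp_rot: [-0.001, 0.799, -0.602, 0.001]
contact_force: [-1.0, 0.1, 5.7]
grip_width: 53.6
```

```bash
python3 st.py 506.6 -184.6 26; python3 - <<'E'
from workcell import arm
from h import *
a=[]
for n,(x,y) in (("side",(300,200)),):
    d=arm.snapshot(n);np.savez(f"pics/{n}3.npz",**d)
    a.append(cv2.resize(d["img"][y:y+80,x:x+80],None,fx=6,fy=6,interpolation=cv2.INTER_CUBIC))
cv2.imwrite("pics/g3.png",np.hstack(a))
E
```

```text
3.6667 [ 508.3  -184.55   28.29] [-0.99  0.1   5.72] 53.56558274911111
cm [-0.042  0.166  0.228]
rot [-0.18 -0.06 -0.07]
```

View pics/g3.png

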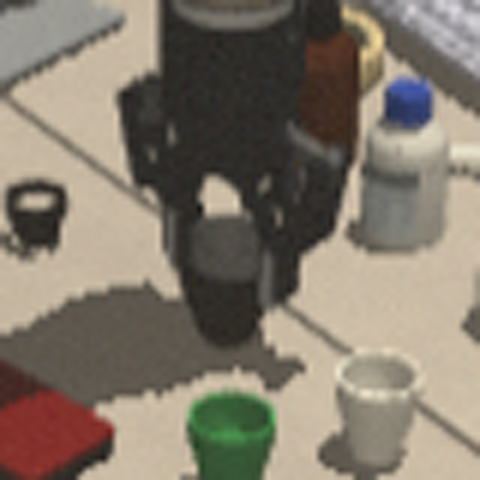

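```bash
python3 st.py 523 181 212
```

```text
3.7167 [ 508.34 -184.59   28.33] [-0.62  1.43  6.53] 53.5767828382692
cm [-34.713 -11.555 -18.372]
rot [-0.19 -0.07 -0.07]
```

step_arm(jaw=[200,200,200,200,200,200,200,200], travel=[[0,0,-1.5],[0,0,-4.5],[0,0,-8],[-1,0,-11.5],[-3.5,0,-14.5],[-6.5,0,-17],[-10,-0.8,-18.3],[-13.5,-2,-18.3]], rot=[[0,0,0],[0,0,0],[0,0,0],[0,0,0],[0,0,0],[0,0,0],[0,0,0],[0,0,0]])

```text
t: 4.38
eef_pos: [490.6, -48.8, 215.1]
tcp_rot: [-0.002, 0.798, -0.603, 0.005]
contact_force: [0.9, 0.8, -2.1]
grip_width: 53.2
```

```bash
python3 st.py 523 181 212
```

```text
4.3833 [490.63 -48.81 215.06] [ 0.87  0.82 -2.05] 53.210878875433814
cm [-21.223  -9.392   0.277]
rot [-0.52 -0.31 -0.22]
```

step_arm(jaw=[200,200,200,200,200,200,200,200], travel=[[-3.5,-1.6,0],[-7,-3.2,0],[-10.5,-4.8,0],[-14,-6.4,0],[-17,-7.8,0],[-19.5,-8.8,0.1],[-21.2,-9.4,0.2],[-21.2,-9.4,0.2]], rot=[[0,0,0],[0,0,0],[0,0,0],[-0.3,-0.2,0],[-0.5,-0.3,-0.2],[-0.5,-0.3,-0.2],[-0.5,-0.3,-0.2],[-0.5,-0.3,-0.2]])

```text
t: 5.05
eef_pos: [522.2, 186.2, 213.2]
tcp_rot: [-0.002, 0.801, -0.599, -0.001]
contact_force: [-0.2, 0.3, -0.0]
grip_width: 53.3
```

step_arm(jaw=[200,200,200], travel=[[0,0,0],[0,0,0],[0,0,0]], rot=[[0,0,0],[0,0,0],[0,0,0]])

```text
t: 5.3
eef_pos: [522.2, 184.9, 213.2]
tcp_rot: [-0.001, 0.801, -0.599, -0.0]
contact_force: [-0.6, -0.3, -0.3]
grip_width: 53.2
```

```bash
python3 st.py 523 181 212; python3 - <<'E'
from workcell import arm
from h import *
a=[]
for n,(x,y) in (("side",(245,120)),("top",(205,155))):
    d=arm.snapshot(n);np.savez(f"pics/{n}4.npz",**d)
    a.append(cv2.resize(d["img"][y:y+80,x:x+80],None,fx=5,fy=5,interpolation=cv2.INTER_CUBIC))
cv2.imwrite("pics/g4.png",np.hstack(a))
E
```

```text
5.3 [522.18 184.93 213.22] [-0.63 -0.27 -0.31] 53.15437797934254
cm [0.4   0.032 0.121]
rot [-0.08  0.13  0.31]
```

View pics/g4.png

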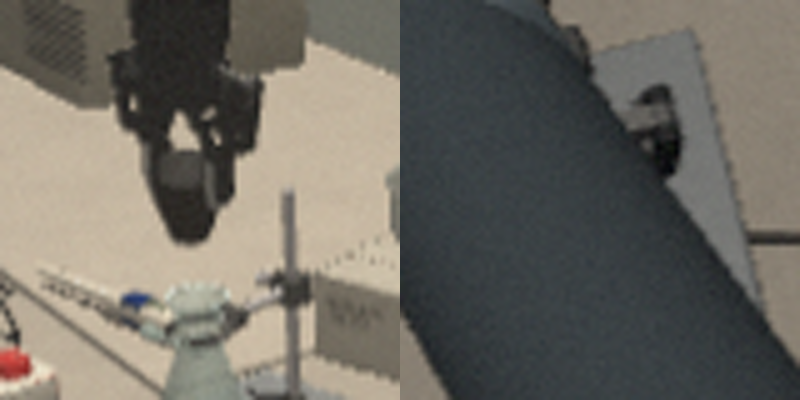

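```bash
python3 - <<'E'
from h import *
s=load("pics/side4.npz")
c=s["img"][145:190,265:310];b=np.clip(cv2.resize(c,None,fx=13,fy=13,interpolation=cv2.INTER_CUBIC).astype(float)*1.3,0,255).astype(np.uint8)
cv2.imwrite("pics/g4z.png",b)
# predicted px of cone bottom for TCP axis, and of flask rim centre
print(proj(s,[[522.2,185,185],[522.2,185,213],[523,181,138],[533,181,138],[523,191,138]]))
E
```

```text
[[282.66207154 167.26786234]
 [282.29887958 160.25267404]
 [283.96612208 179.09401986]
 [286.25578738 178.48954767]
 [282.67074292 178.24802664]]
```

View pics/g4z.png

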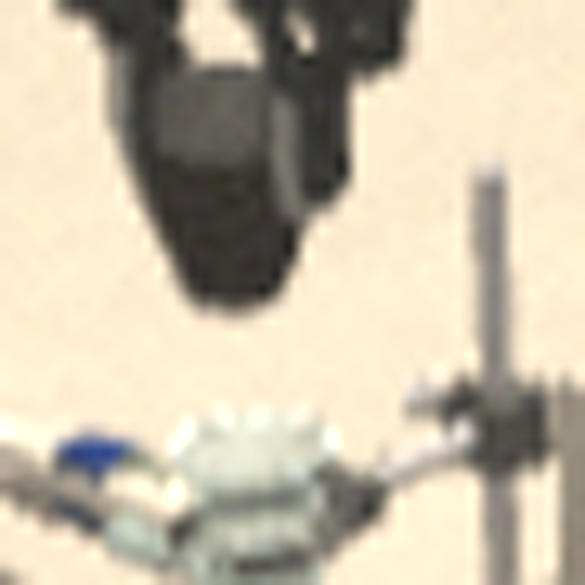

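```bash
python3 st.py 522.9 180.8 158
```

```text
5.4 [522.33 184.71 213.21] [-0.56 -0.83 -1.7 ] 53.50599010673572
cm [0.404 0.064 5.52 ]
rot [-0.08  0.13  0.27]
```

step_arm(jaw=[200,200,200,200,200,200,200,200], travel=[[0.2,0,0],[0.4,0.05,0.5],[0.4,0.05,1.5],[0.4,0.05,2.5],[0.4,0.05,3.5],[0.4,0.05,4.4],[0.4,0.05,5],[0.4,0.05,5]], rot=[[0,0,0],[0,0,0],[0,0,0],[-0.1,0.1,0.2],[-0.1,0.1,0.2],[-0.1,0.1,0.2],[-0.1,0.1,0.2],[-0.1,0.1,0.2]])

```text
t: 6.07
eef_pos: [521.9, 180.5, 161.2]
tcp_rot: [0.001, 0.8, -0.601, -0.001]
contact_force: [-0.3, 0.4, -0.2]
grip_width: 53.2
```

```bash
python3 st.py 522.9 180.8 146
```

```text
6.0667 [521.95 180.53 161.18] [-0.27  0.45 -0.23] 53.178991258039034
cm [ 0.002 -0.105  1.518]
rot [0.22 0.04 0.1 ]
```

step_arm(jaw=[200,200,200,200,200], travel=[[0,-0.1,0.4],[0,-0.1,0.7],[0,-0.1,1.0],[0,-0.1,1.2],[0,-0.1,1.35]], rot=[[0.2,0,0.1],[0.2,0,0.1],[0.2,0,0.1],[0.2,0,0.1],[0.2,0,0.1]])

```text
t: 6.48
eef_pos: [523.5, 181.4, 148.1]
tcp_rot: [-0.001, 0.799, -0.601, -0.0]
contact_force: [0.2, 1.1, 1.2]
grip_width: 53.2
```

```bash
python3 st.py 522.9 180.8 146
```

```text
6.4833 [523.48 181.39 148.05] [0.2  1.1  1.17] 53.15003177437705
cm [0.041 0.072 0.205]
rot [-0.09  0.07  0.  ]
```

step_arm(jaw=[200,200,200,200], travel=[[0,0,0.1],[0,0,0.2],[0,0,0.3],[0,0,0.3]], rot=[[0,0,0],[0,0,0],[0,0,0],[0,0,0]])

```text
t: 6.82
eef_pos: [524.0, 182.2, 145.5]
tcp_rot: [-0.002, 0.799, -0.601, 0.0]
contact_force: [0.7, 2.3, 2.0]
grip_width: 53.2
```

```bash
python3 st.py 522.9 180.8 146
```

```text
6.8167 [523.96 182.21 145.53] [0.68 2.27 2.04] 53.18719709535624
cm [ 0.107  0.141 -0.047]
rot [-0.19  0.12  0.02]
```

step_arm(jaw=[200,200,200,200], travel=[[0,0,0.1],[0,0,0.2],[0,0,0.3],[0,0,0.3]], rot=[[0,0,0],[0,0,0],[0,0,0],[0,0,0]])

```text
t: 7.15
eef_pos: [524.3, 182.7, 144.1]
tcp_rot: [-0.002, 0.799, -0.601, 0.001]
contact_force: [-2.2, 0.7, 10.1]
grip_width: 53.8
```

```bash
python3 st.py 522.9 180.8 146
```

```text
7.15 [524.32 182.74 144.05] [-2.17  0.66 10.1 ] 53.784822824908495
cm [ 0.146  0.189 -0.196]
rot [-0.26  0.1   0.03]
```

step_arm(jaw=[110,60,0,0,0,0], travel=[[0,0,0],[0,0,0],[0,0,0],[0,0,0],[0,0,0],[0,0,0]], rot=[[0,0,0],[0,0,0],[0,0,0],[0,0,0],[0,0,0],[0,0,0]])

```text
t: 7.65
eef_pos: [524.2, 182.4, 143.7]
tcp_rot: [-0.002, 0.799, -0.601, 0.001]
contact_force: [0.4, -0.8, -0.4]
grip_width: 85.2
```

step_arm(jaw=[0,0,0,0,0,0], travel=[[0,0,-2],[0,0,-5],[0,0,-8],[0,0,-11],[0,0,-13],[0,0,-13]], rot=[[0,0,0],[0,0,0],[0,0,0],[0,0,0],[0,0,0],[0,0,0]])

```text
t: 8.15
eef_pos: [525.9, 183.4, 278.6]
tcp_rot: [-0.006, 0.799, -0.601, 0.003]
contact_force: [0.7, 0.7, -0.8]
grip_width: 85.3
```

```bash
python3 st.py 504.9 -313 275; python3 - <<'E'
from workcell import arm
from h import *
d=arm.snapshot("side");np.savez(f"pics/side5.npz",**d)
crop(d,255,150,60,50,10,"pics/g5.png")
E
```

```text
8.15 [525.91 183.44 278.59] [ 0.75  0.73 -0.83] 85.25120831781531
cm [47.118 15.778  0.077]
rot [-0.72  0.1   0.01]
```

View pics/g5.png

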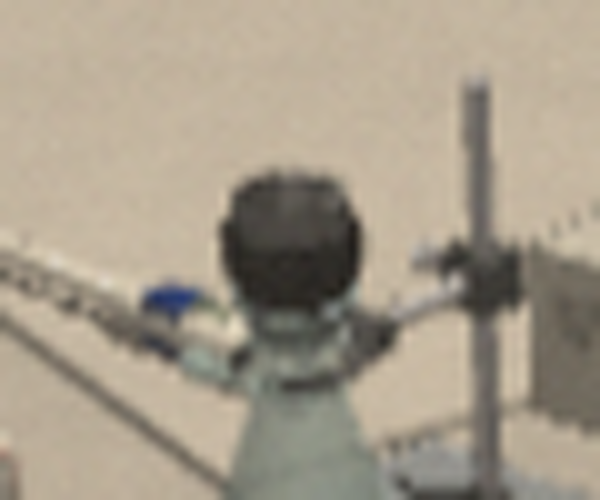

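step_arm(jaw=[0,0,0,0,0,0,0,0], travel=[[3,1,0],[6.6,2.2,0],[10.4,3.5,0],[14.2,4.75,0],[18,6,0],[21.8,7.3,1],[25.6,8.6,3],[29.4,9.8,5]], rot=[[0,0,0],[0,0,0],[-0.7,0,0],[-0.7,0,0],[-0.7,0,0],[-0.7,0,0],[-0.7,0,0],[-0.7,0,0]])

```text
t: 8.87
eef_pos: [511.6, -123.5, 226.2]
tcp_rot: [0.001, 0.799, -0.601, -0.002]
contact_force: [0.3, 0.6, -0.3]
grip_width: 85.4
```

```bash
python3 st.py 504.9 -313 100
```

```text
8.8667 [ 511.59 -123.46  226.21] [ 0.3   0.57 -0.31] 85.41640948513545
cm [18.045  5.829 12.626]
rot [ 0.25  0.07 -0.03]
```

step_arm(jaw=[0,0,0,0,0,0,0,0], travel=[[3.4,1.1,1.5],[6.9,2.2,3],[10.4,3.4,5],[13.5,4.5,7],[16,5.3,9],[17.6,5.7,11],[18,5.83,12.3],[18,5.83,12.6]], rot=[[0,0,0],[0,0,0],[0.2,0,0],[0.2,0,0],[0.2,0,0],[0.2,0,0],[0.2,0,0],[0.2,0,0]])

```text
t: 9.53
eef_pos: [502.0, -312.7, 96.4]
tcp_rot: [0.001, 0.798, -0.602, -0.004]
contact_force: [0.8, -0.7, 0.5]
grip_width: 85.5
```

step_arm(jaw=[0,0], travel=[[0,0,0],[0,0,0]], rot=[[0,0,0],[0,0,0]])

```text
t: 9.7
eef_pos: [502.0, -310.5, 96.0]
tcp_rot: [0.0, 0.799, -0.601, -0.005]
contact_force: [0.9, 0.6, 1.0]
grip_width: 85.4
```

```bash
python3 st.py 504.9 -313 38; python3 - <<'E'
from workcell import arm
from h import *
d=arm.snapshot("top");np.savez(f"pics/top6.npz",**d);cv2.imwrite("pics/top6.png",d["img"])
b=np.clip(cv2.resize(d["img"][180:225,225:275],None,fx=12,fy=12,interpolation=cv2.INTER_CUBIC).astype(float)*1.5,0,255).astype(np.uint8)
cv2.imwrite("pics/g6.png",b)
E
```

```text
9.7 [ 501.97 -310.49   96.05] [0.92 0.64 0.97] 85.35591907108596
cm [ 0.368 -0.25   5.8  ]
rot [ 0.37  0.46 -0.02]
```

View pics/g6.png

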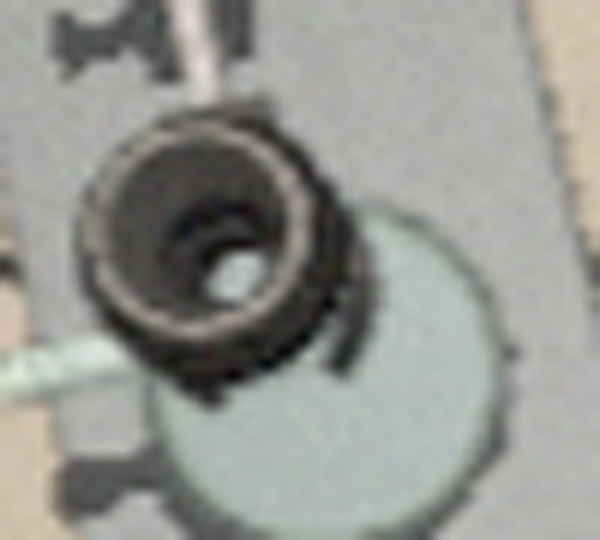

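```bash
python3 - <<'E'
from h import *
t=load("pics/top6.npz");s=load("pics/side5.npz")
pt=(np.array([197,228])+.5)/12-.5+[225,180]
p=plane(t,[pt],178.6);print(p,proj(s,p))
# cone band top outer circle z=166
ps=(np.array([292,200])+.5)/10-.5+[255,150];print(ps,tri(t,pt,s,ps))
g=load("pics/side2.npz")
print(proj(g,[[506.1-.277*43,-184.2+.961*43,z] for z in (25,31,38)]),proj(g,[[506.1+.277*43,-184.2-.961*43,z] for z in (25,31,38)]))
E
```

```text
[[523.19091846 181.94586947 178.6       ]] [[283.374947   169.04548803]]
[283.75 169.55] (array([524.19917284, 182.1956572 , 176.15372879]), np.float64(1.0836268738602417))
[[326.7079602  244.58525248]
 [326.70602663 243.03506866]
 [326.7037138  241.21825934]] [[347.82320716 253.80083121]
 [347.86710208 252.21227726]
 [347.91842385 250.35007321]]
```

step_arm(jaw=[0,0,0,0,0,0], travel=[[0.3,-0.2,0.5],[0.35,-0.25,1.5],[0.35,-0.25,3],[0.35,-0.25,4.5],[0.35,-0.25,5.8],[0.35,-0.25,6.3]], rot=[[0.3,0.4,0],[0.3,0.4,0],[0.3,0.4,0],[0.3,0.4,0],[0.3,0.4,0],[0.3,0.4,0]])

```text
t: 10.25
eef_pos: [504.5, -312.2, 31.8]
tcp_rot: [0.0, 0.799, -0.601, -0.001]
contact_force: [-0.5, 0.8, -0.4]
grip_width: 85.3
```

```bash
python3 st.py 504.9 -313 33; python3 - <<'E'
from workcell import arm
from h import *
d=arm.snapshot("side");np.savez(f"pics/side6.npz",**d)
crop(d,325,225,70,60,8,"pics/g7.png")
E
```

```text
10.25 [ 504.54 -312.21   31.76] [-0.47  0.84 -0.42] 85.32309978979079
cm [ 0.086 -0.012 -0.124]
rot [0.12 0.1  0.03]
```

View pics/g7.png

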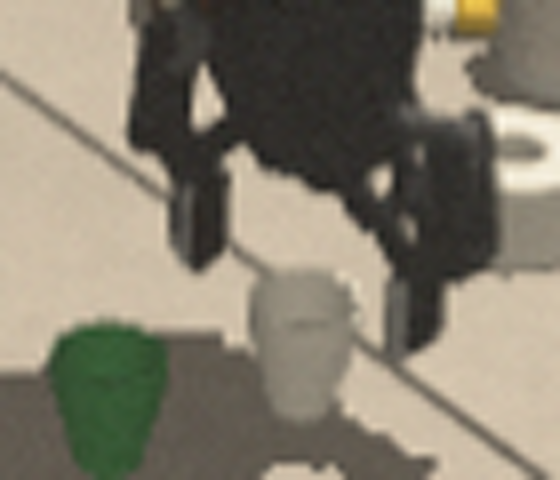

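step_arm(jaw=[80,140,200,220,220,220,220,220], travel=[[0,0,0],[0,0,0],[0,0,0],[0,0,0],[0,0,0],[0,0,0],[0,0,0],[0,0,0]], rot=[[0,0,0],[0,0,0],[0,0,0],[0,0,0],[0,0,0],[0,0,0],[0,0,0],[0,0,0]], force=25)

```text
t: 10.97
eef_pos: [505.0, -312.5, 32.5]
tcp_rot: [0.0, 0.799, -0.601, -0.001]
contact_force: [-0.6, 0.5, 6.0]
grip_width: 41.0
```

```bash
python3 st.py 504.9 -313 33; python3 - <<'E'
from workcell import arm
from h import *
d=arm.snapshot("side");np.savez(f"pics/side7.npz",**d)
crop(d,325,225,70,60,8,"pics/g8.png")
E
```

```text
10.9667 [ 505.05 -312.49   32.53] [-0.57  0.53  6.04] 41.02236478390064
cm [ 0.045  0.029 -0.047]
rot [0.08 0.05 0.02]
```

View pics/g8.png

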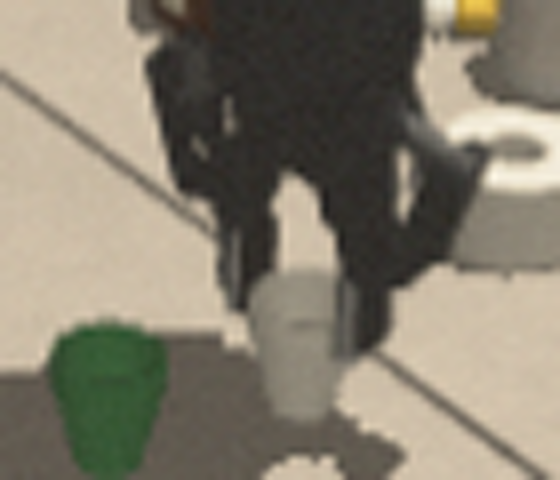

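```bash
python3 st.py 524 182.2 245
```

```text
11.0167 [ 505.06 -312.49   32.54] [-0.15  0.61  6.61] 41.1262192042403
cm [-47.023 -15.511 -21.223]
rot [0.08 0.05 0.02]
```

step_arm(jaw=[220,220,220,220,220,220,220,220], travel=[[0,0,-1],[0,0,-3],[0,0,-6.5],[-1,0,-10],[-3,-1,-13.5],[-6,-2,-16.5],[-9,-3,-19],[-12.5,-4.2,-20.5]], rot=[[0,0,0],[0,0,0],[0,0,0],[0,0,0],[0,0,0],[0,0,0],[0,0,0],[0,0,0]])

```text
t: 11.68
eef_pos: [511.8, -180.9, 241.2]
tcp_rot: [-0.0, 0.798, -0.602, 0.002]
contact_force: [0.7, 0.6, 0.3]
grip_width: 40.7
```

```bash
python3 st.py 524 182.2 245
```

```text
11.6833 [ 511.82 -180.92  241.2 ] [0.73 0.63 0.29] 40.683903812393815
cm [-34.578 -11.15   -0.444]
rot [-0.13 -0.15 -0.13]
```

step_arm(jaw=[220,220,220,220,220,220,220,220], travel=[[-3.7,-1.2,-0.3],[-7.4,-2.4,-0.5],[-11.2,-3.6,-0.5],[-15,-4.8,-0.5],[-18.7,-6,-0.5],[-22.4,-7.2,-0.5],[-26,-8.4,-0.5],[-29,-9.4,-0.5]], rot=[[0,0,0],[0,0,0],[0,0,0],[-0.1,-0.1,-0.1],[-0.1,-0.1,-0.1],[-0.1,-0.1,-0.1],[-0.1,-0.1,-0.1],[-0.1,-0.1,-0.1]])

```text
t: 12.35
eef_pos: [521.7, 126.8, 246.2]
tcp_rot: [-0.0, 0.8, -0.601, 0.001]
contact_force: [-0.1, -0.4, -0.2]
grip_width: 41.3
```

```bash
python3 st.py 524 182.2 240
```

```text
12.35 [521.69 126.78 246.22] [-0.1  -0.41 -0.22] 41.283281335702675
cm [-5.259 -1.765  0.622]
rot [-0.07 -0.03  0.1 ]
```

step_arm(jaw=[220,220,220,220,220,220], travel=[[-3,-1,0],[-4.6,-1.5,0.2],[-5.2,-1.75,0.4],[-5.2,-1.75,0.4],[-5.2,-1.75,0.4],[-5.2,-1.75,0.4]], rot=[[0,0,0],[0,0,0],[0,0,0.1],[0,0,0.1],[0,0,0.1],[0,0,0.1]])

```text
t: 12.85
eef_pos: [524.4, 179.2, 242.0]
tcp_rot: [0.0, 0.798, -0.603, 0.001]
contact_force: [0.2, -0.5, -0.7]
grip_width: 41.3
```

```bash
python3 - <<'E'
from workcell import arm
from h import *
d=arm.snapshot("side");np.savez(f"pics/side9.npz",**d)
crop(d,260,135,50,50,12,"pics/g9.png")
o=arm.observe();p=o["eef_pos"]
print(proj(d,[p-[0,0,32.5],p+[0,0,15],[524,182,178.6]]))
E
python3 st.py 524 182.2 215
```

```text
[[283.62503996 161.4341515 ]
 [283.01647803 149.28449162]
 [283.55579351 168.99405529]]
12.9 [524.44 179.28 242.08] [ 1.25 -0.22  0.15] 41.18731985151714
cm [-0.298 -0.036  2.707]
rot [-0.04 -0.1  -0.19]
```

View pics/g9.png

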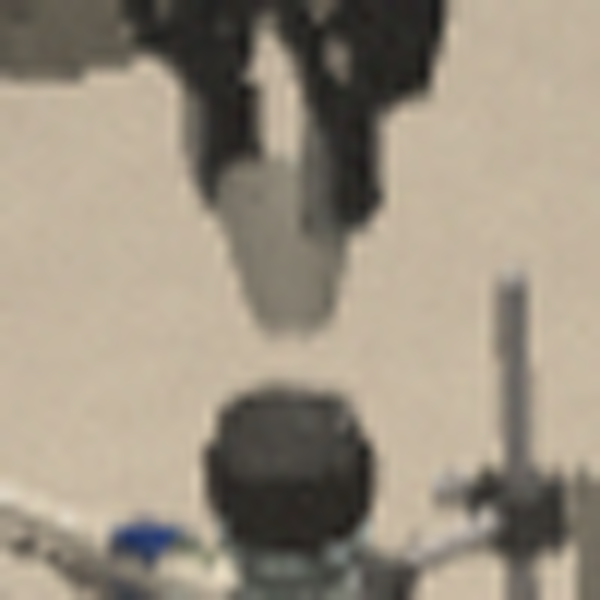

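step_arm(jaw=[220,220,220,220,220,220,220], travel=[[-0.2,0,0.5],[-0.3,0,1.2],[-0.3,0,2],[-0.3,0,2.8],[-0.3,0,3.5],[-0.3,0,3.7],[-0.3,0,3.7]], rot=[[0,0,-0.2],[0,0,-0.2],[0,-0.1,-0.2],[0,-0.1,-0.2],[0,-0.1,-0.2],[0,-0.1,-0.2],[0,-0.1,-0.2]])

```text
t: 13.48
eef_pos: [523.1, 181.9, 204.0]
tcp_rot: [0.001, 0.799, -0.601, -0.0]
contact_force: [0.1, 0.2, 0.2]
grip_width: 40.7
```

```bash
python3 st.py 524 182.2 190
```

```text
13.4833 [523.12 181.86 203.99] [0.06 0.23 0.18] 40.74880205657509
cm [-0.008 -0.096  1.399]
rot [0.08 0.   0.02]
```

step_arm(jaw=[220,220,220,220,220,220], travel=[[0,-0.1,0.3],[0,-0.1,0.6],[0,-0.1,0.9],[0,-0.1,1.2],[0,-0.1,1.4],[0,-0.1,1.4]], rot=[[0,0,0],[0,0,0],[0,0,0],[0,0,0],[0,0,0],[0,0,0]])

```text
t: 13.98
eef_pos: [523.6, 182.3, 189.5]
tcp_rot: [0.001, 0.799, -0.601, -0.001]
contact_force: [-0.4, 0.3, -0.6]
grip_width: 41.0
```

```bash
python3 st.py 524 182.2 190
```

```text
13.9833 [523.64 182.28 189.54] [-0.39  0.3  -0.56] 41.00744887988371
cm [ 0.018 -0.032 -0.046]
rot [0.13 0.02 0.03]
```

step_arm(jaw=[220,220,220,220,220], travel=[[0,0,0.1],[0,0,0.2],[0,0,0.3],[0,0,0.35],[0,0,0.35]], rot=[[0,0,0],[0,0,0],[0,0,0],[0,0,0],[0,0,0]])

```text
t: 14.4
eef_pos: [523.6, 182.8, 186.4]
tcp_rot: [0.001, 0.799, -0.601, -0.001]
contact_force: [-2.6, 1.1, 2.7]
grip_width: 41.0
```

```bash
python3 st.py 524 182.2 190
```

```text
14.4 [523.57 182.78 186.43] [-2.59  1.14  2.65] 41.03373565491019
cm [ 0.068 -0.025 -0.357]
rot [0.11 0.05 0.05]
```

step_arm(jaw=[220,220,220,220], travel=[[0,0.06,0.1],[0,0.06,0.15],[0,0.06,0.15],[0,0.06,0.15]], rot=[[0,0,0],[0,0,0],[0,0,0],[0,0,0]])

```text
t: 14.73
eef_pos: [523.5, 183.0, 185.9]
tcp_rot: [-0.0, 0.799, -0.601, -0.0]
contact_force: [-2.5, 0.5, 6.0]
grip_width: 40.9
```

```bash
python3 st.py 524 182.2 190
```

```text
14.7333 [523.5  183.02 185.9 ] [-2.54  0.46  5.99] 40.94749628008388
cm [ 0.092 -0.025 -0.41 ]
rot [0.01 0.05 0.05]
```

step_arm(jaw=[140,80,0,0,0,0], travel=[[0,0,0],[0,0,0],[0,0,0],[0,0,0],[0,0,0],[0,0,0]], rot=[[0,0,0],[0,0,0],[0,0,0],[0,0,0],[0,0,0],[0,0,0]])

```text
t: 15.23
eef_pos: [523.6, 182.8, 185.7]
tcp_rot: [-0.0, 0.799, -0.601, -0.0]
contact_force: [-0.2, -0.1, 0.6]
grip_width: 85.5
```

step_arm(jaw=[0,0,0,0,50,110,150,165], travel=[[0,0,-1],[0,0,-2.5],[0,0,-4.5],[0,0,-5.5],[0,0,-5.5],[0,0,-5.5],[0,0,-5.5],[0,0,-5.5]], rot=[[0,0,0],[0,0,0],[0,0,0],[0,0,0],[0,0,0],[0,0,0],[0,0,0],[0,0,0]])

```text
t: 15.9
eef_pos: [523.0, 182.3, 239.6]
tcp_rot: [0.001, 0.799, -0.601, -0.001]
contact_force: [0.5, 0.3, -0.3]
grip_width: 38.7
```

step_arm(jaw=[165,165,165], travel=[[0,0,0],[0,0,0],[0,0,0]], rot=[[0,0,0],[0,0,0],[0,0,0]])

```text
t: 16.15
eef_pos: [522.8, 182.2, 239.0]
tcp_rot: [0.001, 0.799, -0.601, -0.001]
contact_force: [-0.2, -0.2, 0.2]
grip_width: 30.3
```

```bash
python3 - <<'E'
from workcell import arm
from h import *
d=arm.snapshot("side");np.savez(f"pics/side10.npz",**d)
crop(d,260,130,50,50,12,"pics/g10.png")
E
python3 st.py 523.7 182.5 205
```

```text
16.2 [522.83 182.25 239.16] [-0.54  0.27 -0.19] 29.89890391399667
cm [ 3.000e-03 -1.020e-01  3.415e+00]
rot [0.19 0.04 0.04]
```

View pics/g10.png

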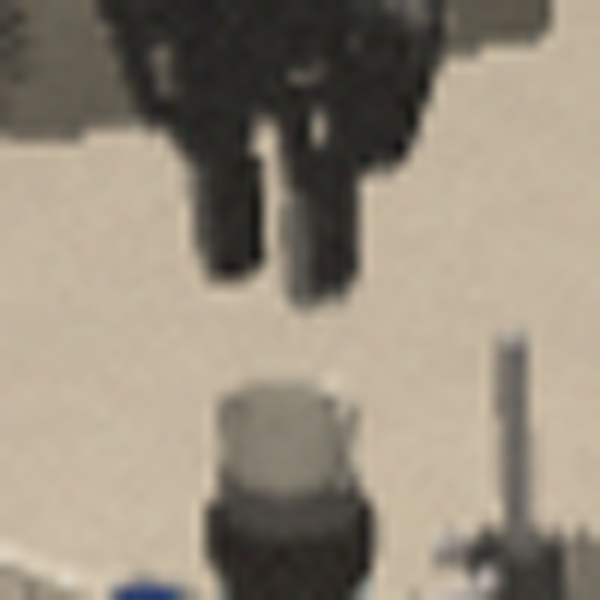

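step_arm(jaw=[165,165,165,165,165,165], travel=[[0,-0.1,0.8],[0,-0.1,1.8],[0,-0.1,2.6],[0,-0.1,3.2],[0,-0.1,3.4],[0,-0.1,3.4]], rot=[[0.2,0,0],[0.2,0,0],[0.2,0,0],[0.2,0,0],[0.2,0,0],[0.2,0,0]])

```text
t: 16.7
eef_pos: [523.2, 182.3, 204.1]
tcp_rot: [0.0, 0.799, -0.601, -0.001]
contact_force: [0.6, -0.1, 0.9]
grip_width: 30.0
```

step_arm(jaw=[165,165,165,165,165,165], travel=[[0,0,0.1],[0,0,0.2],[0,0,0.3],[0,0,0.4],[0,0,0.4],[0,0,0.4]], rot=[[0,0,0],[0,0,0],[0,0,0],[0,0,0],[0,0,0],[0,0,0]])

```text
t: 17.2
eef_pos: [523.5, 182.5, 200.9]
tcp_rot: [0.0, 0.799, -0.601, -0.0]
contact_force: [-1.2, -0.4, 5.0]
grip_width: 29.7
```

```bash
python3 st.py 523.7 182.5 205
```

```text
17.2 [523.51 182.52 200.91] [-1.24 -0.41  4.95] 29.673238695860444
cm [ 0.007 -0.017 -0.409]
rot [0.03 0.03 0.05]
```

step_arm(jaw=[165,165,165], travel=[[0,0,0.1],[0,0,0.15],[0,0,0.15]], rot=[[0,0,0],[0,0,0],[0,0,0]])

```text
t: 17.45
eef_pos: [523.8, 182.7, 200.5]
tcp_rot: [-0.0, 0.799, -0.601, 0.0]
contact_force: [-1.8, -1.3, 8.4]
grip_width: 30.6
```

step_arm(jaw=[165,165,165], travel=[[0,0,0.18],[0,0,0.18],[0,0,0.18]], rot=[[0,0,0],[0,0,0],[0,0,0]])

```text
t: 17.7
eef_pos: [523.9, 182.7, 199.8]
tcp_rot: [-0.0, 0.799, -0.601, 0.001]
contact_force: [-2.0, -1.6, 7.5]
grip_width: 29.9
```

step_arm(jaw=[165,165,165,165], travel=[[0,0,0.2],[0,0,0.2],[0,0,0.22],[0,0,0.24]], rot=[[0,0,0],[0,0,0],[0,0,0],[0,0,0]])

```text
t: 18.03
eef_pos: [524.0, 182.8, 198.8]
tcp_rot: [-0.0, 0.799, -0.601, 0.001]
contact_force: [-3.5, -1.4, 9.7]
grip_width: 30.3
```

step_arm(jaw=[165,165,165,165], travel=[[0,0,0.2],[0,0,0.22],[0,0,0.24],[0,0,0.26]], rot=[[0,0,0],[0,0,0],[0,0,0],[0,0,0]])

```text
t: 18.37
eef_pos: [524.1, 182.9, 197.6]
tcp_rot: [-0.0, 0.799, -0.601, 0.002]
contact_force: [-3.5, -2.2, 10.2]
grip_width: 30.0
```

step_arm(jaw=[165,165,165,165], travel=[[0,0.04,0.2],[0,0.04,0.22],[0,0.04,0.24],[0,0.04,0.26]], rot=[[0,0,0],[0,0,0],[0,0,0],[0,0,0]])

```text
t: 18.7
eef_pos: [524.0, 182.9, 196.4]
tcp_rot: [-0.001, 0.799, -0.601, 0.002]
contact_force: [-3.5, -1.6, 9.4]
grip_width: 30.1
```

```bash
python3 st.py 523.7 182.5 196
```

```text
18.7 [523.96 182.87 196.42] [-3.46 -1.62  9.44] 30.120592544040893
cm [0.028 0.036 0.042]
rot [-0.21 -0.15  0.02]
```

step_arm(jaw=[165,165,165,165], travel=[[0.02,0.07,0.2],[0.02,0.07,0.23],[0.02,0.07,0.26],[0.02,0.07,0.28]], rot=[[-0.1,-0.1,0],[-0.2,-0.1,0],[-0.2,-0.1,0],[-0.2,-0.1,0]])

```text
t: 19.03
eef_pos: [523.8, 182.8, 195.2]
tcp_rot: [-0.0, 0.799, -0.601, 0.001]
contact_force: [-2.6, -1.4, 9.7]
grip_width: 30.0
```

step_arm(jaw=[165,165,165,165], travel=[[0.02,0.07,0.2],[0.02,0.07,0.23],[0.02,0.07,0.26],[0.02,0.07,0.28]], rot=[[-0.1,-0.1,0],[-0.2,-0.1,0],[-0.2,-0.1,0],[-0.2,-0.1,0]])

```text
t: 19.37
eef_pos: [523.8, 182.7, 194.1]
tcp_rot: [-0.0, 0.799, -0.601, 0.0]
contact_force: [-2.4, -1.2, 10.1]
grip_width: 30.2
```

step_arm(jaw=[165,165,165,165], travel=[[0.02,0.06,0.2],[0.02,0.06,0.23],[0.02,0.06,0.26],[0.02,0.06,0.26]], rot=[[-0.1,-0.1,0],[-0.1,-0.1,0],[-0.1,-0.1,0],[-0.1,-0.1,0]])

```text
t: 19.7
eef_pos: [523.8, 182.6, 193.1]
tcp_rot: [-0.0, 0.799, -0.601, -0.0]
contact_force: [-2.5, -1.3, 9.4]
grip_width: 30.1
```

step_arm(jaw=[165,165,165,165], travel=[[0.02,0.06,0.2],[0.02,0.06,0.23],[0.02,0.06,0.26],[0.02,0.06,0.26]], rot=[[-0.1,-0.1,0],[-0.1,-0.1,0],[-0.1,-0.1,0],[-0.1,-0.1,0]])

```text
t: 20.03
eef_pos: [523.8, 182.6, 192.1]
tcp_rot: [-0.001, 0.799, -0.601, -0.001]
contact_force: [-2.3, -0.8, 8.2]
grip_width: 30.1
```

```bash
python3 st.py 523.7 182.5 192
```

```text
20.0333 [523.79 182.61 192.07] [-2.35 -0.82  8.25] 30.11976434588799
cm [0.008 0.012 0.007]
rot [-0.02  0.14 -0.  ]
```

step_arm(jaw=[165,165,165,165], travel=[[0,0.05,0.2],[0,0.05,0.23],[0,0.05,0.26],[0,0.05,0.27]], rot=[[0,0,0],[0,0.1,0],[0,0.1,0],[0,0.1,0]])

```text
t: 20.37
eef_pos: [523.8, 182.7, 191.0]
tcp_rot: [-0.001, 0.799, -0.601, 0.001]
contact_force: [-2.4, -1.8, 9.0]
grip_width: 30.1
```

step_arm(jaw=[165,165,165,165], travel=[[0,0.05,0.2],[0,0.05,0.23],[0,0.05,0.26],[0,0.05,0.27]], rot=[[0,0,0],[0,0.1,0],[0,0.1,0],[0,0.1,0]])

```text
t: 20.7
eef_pos: [523.8, 182.8, 189.9]
tcp_rot: [-0.001, 0.799, -0.601, 0.002]
contact_force: [-2.9, -1.2, 9.8]
grip_width: 30.2
```

step_arm(jaw=[165,165,165,165], travel=[[0.01,0.05,0.2],[0.01,0.05,0.23],[0.01,0.05,0.26],[0.01,0.05,0.27]], rot=[[-0.2,-0.1,0],[-0.2,-0.1,0],[-0.2,-0.1,0],[-0.2,-0.1,0]])

```text
t: 21.03
eef_pos: [523.8, 182.8, 188.8]
tcp_rot: [-0.0, 0.799, -0.601, 0.001]
contact_force: [-2.2, -1.7, 9.1]
grip_width: 30.0
```

step_arm(jaw=[165,165,165,165], travel=[[0.01,0.05,0.2],[0.01,0.05,0.23],[0.01,0.05,0.26],[0.01,0.05,0.26]], rot=[[0,0,0],[0,0,0],[0,0,0],[0,0,0]])

```text
t: 21.37
eef_pos: [523.7, 182.7, 187.8]
tcp_rot: [-0.001, 0.799, -0.601, 0.002]
contact_force: [-3.4, -1.9, 9.3]
grip_width: 30.5
```

```bash
python3 st.py 523.7 182.5 188; python3 - <<'E'
from workcell import arm
from h import *
d=arm.snapshot("side");np.savez(f"pics/side11.npz",**d)
crop(d,260,130,50,50,12,"pics/g11.png")
print(arm.observe()["contact_force"])
E
```

```text
21.3667 [523.7  182.75 187.83] [-3.38 -1.93  9.28] 30.467120153807787
cm [ 0.024  0.007 -0.017]
rot [-0.18 -0.1  -0.02]
[-2.76570963 -1.62196435  8.37610418]
```

View pics/g11.png

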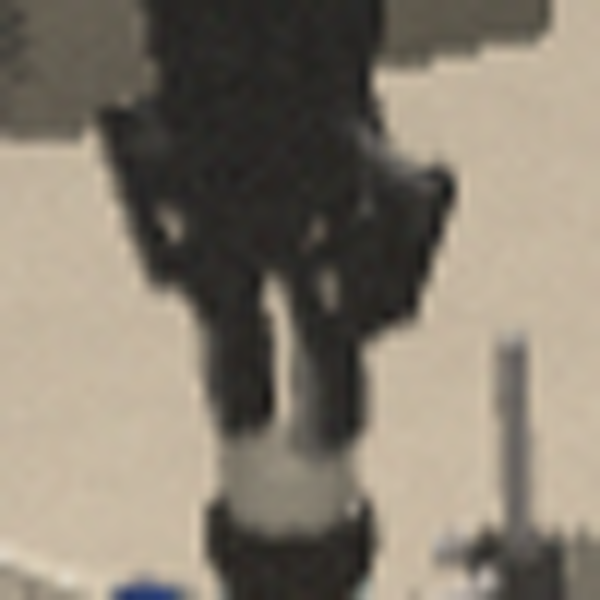

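step_arm(jaw=[165,165,165,165], travel=[[0.01,0.05,0.2],[0.01,0.05,0.23],[0.01,0.05,0.26],[0.01,0.05,0.26]], rot=[[-0.2,-0.1,0],[-0.2,-0.1,0],[-0.2,-0.1,0],[-0.2,-0.1,0]])

```text
t: 21.75
eef_pos: [523.9, 182.8, 187.6]
tcp_rot: [-0.0, 0.799, -0.601, 0.001]
contact_force: [-3.9, -2.6, 16.1]
grip_width: 30.0
```

step_arm(jaw=[165,165,165,165], travel=[[0.01,0.05,0.2],[0.01,0.05,0.23],[0.01,0.05,0.24],[0.01,0.05,0.24]], rot=[[0,0,0],[0,0,0],[0,0,0],[0,0,0]])

```text
t: 22.08
eef_pos: [523.9, 182.9, 187.6]
tcp_rot: [-0.001, 0.799, -0.602, 0.002]
contact_force: [-4.3, -1.8, 14.8]
grip_width: 30.2
```

step_arm(jaw=[165,165,165,165,165,165,165,165], travel=[[0.01,0.07,0.24],[0.01,0.07,0.24],[0.01,0.07,0.24],[0.01,0.07,0.24],[0.01,0.07,0.24],[0.01,0.07,0.24],[0.01,0.07,0.24],[0.01,0.07,0.24]], rot=[[-0.2,-0.1,0],[-0.2,-0.1,0],[-0.2,-0.1,0],[-0.2,-0.1,0],[-0.2,-0.1,0],[-0.2,-0.1,0],[-0.2,-0.1,0],[-0.2,-0.1,0]])

```text
t: 22.75
eef_pos: [523.9, 182.9, 187.6]
tcp_rot: [-0.0, 0.799, -0.602, 0.001]
contact_force: [-4.7, -2.0, 15.2]
grip_width: 30.5
```

step_arm(jaw=[165,165,165,165,165,165,165,165], travel=[[0,0.07,0.24],[0,0.07,0.24],[0,0.07,0.24],[0,0.07,0.24],[0,0.07,0.24],[0,0.07,0.24],[0,0.07,0.24],[0,0.07,0.24]], rot=[[0,0,0],[0,0,0],[0,0,0],[0,0,0],[0,0,0],[0,0,0],[0,0,0],[0,0,0]])

```text
t: 23.42
eef_pos: [523.8, 182.8, 187.6]
tcp_rot: [-0.001, 0.799, -0.602, 0.002]
contact_force: [-3.8, -2.8, 14.9]
grip_width: 30.1
```

step_arm(jaw=[165,165,165,165,165,165,165,165], travel=[[0,0.07,0.24],[0,0.07,0.24],[0,0.07,0.24],[0,0.07,0.24],[0,0.07,0.24],[0,0.07,0.24],[0,0.07,0.24],[0,0.07,0.24]], rot=[[0,0,0],[0,0,0],[0,0,0],[0,0,0],[0,0,0],[0,0,0],[0,0,0],[0,0,0]])

```text
t: 24.08
eef_pos: [523.8, 182.9, 187.6]
tcp_rot: [-0.001, 0.799, -0.602, 0.003]
contact_force: [-2.7, -2.5, 14.5]
grip_width: 30.2
```

step_arm(jaw=[165,165,165,165,165,165,165,165], travel=[[0,0.06,0.25],[0,0.06,0.25],[0,0.06,0.25],[0,0.06,0.25],[0,0.06,0.25],[0,0.06,0.25],[0,0.06,0.25],[0,0.06,0.25]], rot=[[-0.2,-0.1,0],[-0.2,-0.1,0],[-0.2,-0.1,0],[-0.2,-0.1,0],[-0.2,-0.1,0],[-0.2,-0.1,0],[-0.2,-0.1,0],[-0.2,-0.1,0]])

```text
t: 24.75
eef_pos: [523.9, 182.9, 187.6]
tcp_rot: [-0.001, 0.799, -0.602, 0.003]
contact_force: [-4.4, -2.7, 15.2]
grip_width: 30.2
```

step_arm(jaw=[165,165,165,165,165,165,165,165], travel=[[0,0,0.1],[0,0,0],[0,0,-0.3],[0,0,-1],[0,0,-3],[0,0,-6],[0,0,-9],[0,0,-10]], rot=[[0,0,0],[0,0,0],[0,0,0],[0,0,0],[0,0,0],[0,0,0],[0,0,0],[0,0,0]])

```text
t: 25.42
eef_pos: [525.1, 184.4, 292.2]
tcp_rot: [-0.004, 0.799, -0.602, 0.004]
contact_force: [-0.4, -0.3, 1.0]
grip_width: 30.2
```

step_arm(jaw=[165,165,165,165,165,165,165,165], travel=[[3,1,0],[6.5,2.2,0],[10,3.5,0],[14,4.7,0],[18,6,0],[21,7,0],[21,7,0],[21,7,0]], rot=[[0,0,0],[0,0,0],[0,0,0],[0,0,0],[0,0,0],[0,0,0],[0,0,0],[0,0,0]])

```text
t: 26.08
eef_pos: [515.4, -39.1, 291.4]
tcp_rot: [-0.004, 0.797, -0.604, 0.004]
contact_force: [0.4, 0.2, -0.6]
grip_width: 29.9
```

```bash
python3 - <<'E'
from workcell import arm
from h import *
a=[]
for n,(x,y) in (("side",(258,140)),("top",(220,178))):
    d=arm.snapshot(n);np.savez(f"pics/{n}12.npz",**d);cv2.imwrite(f"pics/{n}12.png",d["img"])
    a.append(cv2.resize(d["img"][y:y+50,x:x+50],None,fx=8,fy=8,interpolation=cv2.INTER_CUBIC))
cv2.imwrite("pics/g12.png",np.hstack(a))
E
python3 st.py
```

```text
26.1833 [515.63 -35.6  291.76] [0.44 0.28 0.13] 30.02621856513589
rot [-0.68 -0.08  0.01]
```

View pics/g12.png

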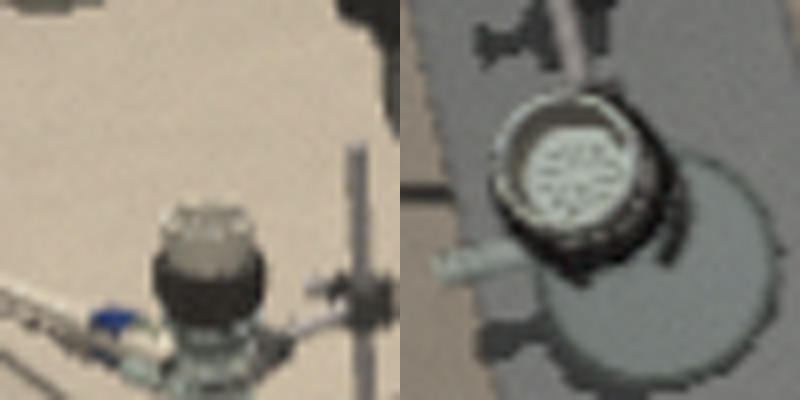

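View pics/top12.png

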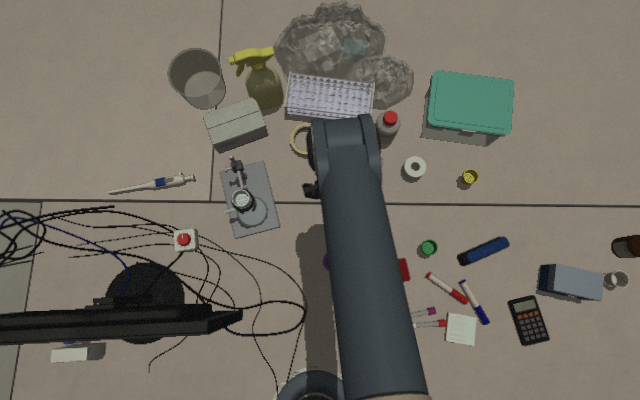

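```bash
python3 - <<'E'
from h import *
from workcell import arm
t=load("pics/top12.npz");s=load("pics/side12.npz")
pt=(np.array([568-400,162])+.5)/8-.5+[220,178]; ps=(np.array([206,226])+.5)/8-.5+[258,140]
print(tri(t,pt,s,ps),plane(t,[pt],188))
print(arm.job_done())
E
```

```text
(array([523.65928355, 182.15928969, 183.43983363]), np.float64(0.6197920311470159)) [[522.97929953 181.13833584 188.        ]]
the job is handed in; nothing more can be done
None
```

The filter is set up and the job is handed in, at about 26 s of the 72 s allowed; no verdict is reported.

- **Cone:** I set it in the flask's mouth. It centred itself and seated at about 10 N, with the tool height within 0.3 mm of the expected nested height. The pictures afterwards showed it upright.
- **Crucible:** I nested it in the sleeve at about 6 N and let go, then pressed from above with the part-open fingertips on its rim. It slid about 13 mm at 8–10 N until the force jumped to 16 N on the ledge, where the height stopped at 187.6 mm.
- **Hold:** I kept 14.5–15.2 N on it for about 2.5 s or more. The highest force read was 16.1 N, and the lateral drag was up to about 5 N. Forces were read only at the end of each move.

**Last checks:** The top and side pictures show the cone and crucible upright and concentric, with the arm well clear and no contact force.
- **Position:** The two views put the crucible's rim at about (523.7, 182.2), against the cone at about (524, 182).
- **Height (disagrees):** The same two views put the rim at 183 mm high, against about 188 mm from the fingertip contact. I trust the contact, since the side picture is coarse (about 3 mm per pixel) and I read the rim's centre by eye.
- **Bystanders:** I saw none touched, but in the last top picture the arm hides the two reagent bottles and the small cone, so I could not confirm those there.

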